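# Hold the press plunger ready over the mould

## Robot

A 6-joint arm with a two-finger parallel gripper is mounted at the origin on the work surface. World frame = base frame: x ahead of the robot, y to its left, z up, the work surface at z = 0. Lengths are in m, angles in degrees, forces in N, time in s.
With the tool pointing down it reaches from about 0.4 to 0.825 m from the base axis. Payload 7 kg.
Tool frame: the origin (TCP) lies between the finger pads; the fingertips stand 17 mm ahead of it and the grasp point (between the pads) lies 2 mm behind it; x points along the fingers, y is the direction in which the jaws open and shut, and the axes are right-handed (so a half turn about x gives the same grasp; the last joint's range is limited). The gripper opens to 88 mm and grips with 3 to 60 N. Pads are 19 mm wide; open, the fingers measure 130 mm over their backs; the gripper's body (78 mm by 193 mm) begins 47 mm behind the grasp point.
Start: joints at [87.668, 20.546, 0.682, 0, -70.136, -16.507], TCP at [0.218, 0.639, 0.244] pointing down, gripper open.
Joint ranges: [-176.03, 176.03], [-82.01, 121.73], [-58.28, 71.71], [-173.87, 95.51], [-174.79, -0.11], [-173.66, 173.66]. Speed limits (degrees/s): [136.94, 136.94, 172.46, 180, 180, 180].

## Interface

Orientations are given as [roll, pitch, yaw] about the fixed x, y, z axes, in that order (R = Rz(yaw) Ry(pitch) Rx(roll)).
In Python, from plant import r gives the robot as it stands.
- The arm moves only by the shell command python3 -m jog 'ROWS' [FORCE]. ROWS is a JSON object of lists of equal length, an entry for each row: "fingers": the opening, from 0 (shut) to 1 (fully open); "dp": the shift along the tool's x, y, z in mm, a list of three; "twist": the turn about the tool's x in degrees. In form: {"fingers": [fingers, ...], "dp": [[dx, dy, dz], ...], "twist": [twist, ...]}. A call has exactly 5 rows; each row is the pose to reach, as a shift and turn from the pose measured when the call began, along the tool's axes at that moment; what a row does not reach only later rows make up. A row lasts 1/10 s, in which the tool goes at most 50 mm and 8.59 degrees, less where a joint would pass 70% of its speed; a pose out of reach is approached as far as the arm can. A call with a gripper value outside its range is refused whole. The fingers move at their own pace and stop on an object; FORCE is the grip in N (left out, the last holds). Time passes only in rows, so rows that repeat a pose let the fingers close, or fill a call up. It gives the time, the measured TCP pose, the force and the opening at its end, in the units of the state.
- r.get_state(): the state, without advancing time (a new reading comes with each control period).
- r.capture(name): name is "scene" or "side" or "wrist"; returns a dict with "frame" (400x640x3 uint8, red, green, blue), "intrinsics" (3x3 intrinsics, pixels), "D" ([k1, k2, p1, p2, k3] as OpenCV has them; the pictures are not rectified), "pose" (4x4, takes a point from camera to world coordinates). Camera axes: x right, y down, z forward; pixel columns grow to the right and rows downward; lengths in m; the calibration is good to about 2 mm. A picture is of the moment at which its call begins. There is no depth.
- r.close_job(): hands the job in, once; it reports no verdict.
The state is a dict: "time_s": time; "joints": joint angles; "qd": joint speeds; "joint_torque": joint torques, N m; "tcp_pos": TCP position; "eef_rot": TCP orientation; "contact_force": force on the tool from outside, world axes, zero at the start; "moment": the same for the moment, N m; "gripper_width": finger opening in m.
Only numpy, scipy, OpenCV 4.12 (cv2) and the standard library are available. Lean on these libraries where they do the work, as an engineer would, in place of code of your own. Each camera call takes 0.05 s, during which the arm holds its last target. There are 200 camera calls.

## Task

Get the glass press ready: with a light push, slide the black graphite mould away from you along its slide until it sits fully home against the red stop. Then pick up the brass plunger by its wooden handle, carry it across without disturbing the glass rods in their rest, the bottle or the jar, and hold it upright about a centimetre above the mould, centred on the rectangular cavity and square with it (long side along long side), never letting it touch the mould or its slide. Finish while still holding it there, steady.

Things in the scene. Friction and masses are not known exactly. Their poses are not given: they have to be found in the camera images.
- carriage (a joint): how far the mould's carriage has slid, in m: 0 at the near end, 0.090 fully home against the red stop at the far end; grows along the slide's +x (mostly away from the robot). Starts between 0.01 and 0.05, drags with about 3 N of friction plus 25 N per m/s, stays where left. Readings are noisy; the stop is felt as a sharp rise of force
- mould_mouth (a point): centre of the mouth of the black mould block (92 x 72 x 38 mm), level with the mould's rim, 60 mm above the bench. x: sliding direction towards the stop and long side of the cavity; z up. Cavity 66 (x) x 46 (y) x 24 mm deep. The carriage's blue upright push plate, 80 mm wide (y), has its near face 56 mm from this point along -x and spans 22 to 60 mm above the bench
- slide: aluminium press slide fixed to the bench (carriage and mould run on it), 250 mm (x) by 110 mm (y), its rails 14 mm high, with a red stop block 36 mm high at its +x end; origin at the centre of its underside; carriage travels along its x axis. Lies to the robot's right or left
- plunger: press plunger, loose, 140 mm tall, 0.3 to 0.65 kg, upright on the white pad: brass foot 56 (x) x 36 (y) x 22 mm high, steel neck 18 mm thick up to 46 mm, brass collar, then a square wooden handle 28 x 28 mm from 52 to 140 mm above the underside, its faces square to x and y. Origin: centre of the foot's underside; x along the foot's long side, z up the handle
- pad: white fibre pad the plunger stands on, fixed, 160 (x) x 120 (y) x 12 mm; origin at the centre of its underside
- rest: dark steel rod rest, fixed between the plunger and the slide: two notched upright plates 84 mm high, 110 mm wide (y), 180 mm apart (x); origin at the centre of its underside
- rod0: green glass rod, 280 mm long, 9 mm thick, lying loose along the rest in its notches, its top 79 mm above the bench; origin at mid-length on its underside, x along the rod. Leave it alone
- rod1: orange glass rod, 280 mm long, 9 mm thick, lying loose along the rest in its notches, its top 79 mm above the bench; origin at mid-length on its underside, x along the rod. Leave it alone
- rod2: blue glass rod, 280 mm long, 9 mm thick, lying loose along the rest in its notches, its top 79 mm above the bench; origin at mid-length on its underside, x along the rod. Leave it alone
- bottle: white plastic bottle with blue cap, 66 mm wide, 180 mm tall; origin under its centre. Leave it alone
- frit_jar: amber glass jar with black lid, 64 mm wide, 80 mm tall; origin under its centre. Leave it alone
There are look-alikes about, which are no part of the job. What is shaped like the plunger but turquoise is not meant.

How it is judged:
By the outcome, as a careful person would: the job done as asked, in the order asked, and still so for the second after the job is handed in, while the arm keeps its last pose, push and grip.
It also fails if it takes over 64 s, if anything falls off the work surface, if the arm or the gripper's body presses on something with over 40 N, if the wrist force passes 120 N, or if a joint passes its speed limit or range.

## Working session

There is one attempt and no reset: what is moved stays moved. The work goes in short steps, Python scripts to look and compute and a shell command to move; the robot and the scene stay as the last step left them, time stands still between calls to the robot, and variables do not carry over. Pictures are saved under pics/ and viewed, on a budget of 10 in all, crops included, one or two more only if the job needs it, and the job is handed in when it is done.

```bash
ls; mkdir -p pics
python3 - <<'E'
from plant import r
import cv2,numpy as np
print(r.get_state())
for n in("scene","side"):
    c=r.capture(n); cv2.imwrite(f"pics/{n}0.png",c["frame"][:,:,::-1]); print(n,c["intrinsics"],c["D"],c["pose"])
E
```

```text
pics
{'time_s': 0.0, 'joints': array([ 8.76674316e+01,  2.05900325e+01,  6.33857962e-01, -2.01362901e-02,
       -7.01352273e+01, -1.65074676e+01]), 'qd': array([ 0.00574992,  0.04633364,  0.0412589 , -0.03811162, -0.08804189,
       -0.02628869]), 'joint_torque': array([ 3.05304602e-04, -5.82709908e+01,  2.93059123e+01,  6.99741080e+00,
        6.97597337e-03, -1.46000339e-04]), 'tcp_pos': array([0.21784373, 0.63839644, 0.24263908]), 'eef_rot': array([  94.80833359,   89.90665798, -104.03855993]), 'contact_force': array([0.19848194, 0.47139657, 0.12010457]), 'moment': array([ 0.00251494, -0.01205415,  0.00091161]), 'gripper_width': 0.08781593609893563}
scene [[512.10635565   0.         316.56511817]
 [  0.         512.10635565 199.60473668]
 [  0.           0.           1.        ]] [-0.06833566  0.          0.          0.          0.        ] [[-0.73584101  0.3756298  -0.56341838  1.56847039]
 [ 0.67685269  0.38316995 -0.628531    1.06717607]
 [-0.02020999 -0.84385013 -0.5361982   0.99157572]
 [ 0.          0.          0.          1.        ]]
side [[512.66801143   0.         313.42813649]
 [  0.         512.66801143 200.22239287]
 [  0.           0.           1.        ]] [-0.00814882  0.          0.          0.          0.        ] [[ 0.92862423 -0.26696637  0.2576548   0.18869357]
 [-0.37081228 -0.69113358  0.6203488  -0.9647051 ]
 [ 0.01246162 -0.67161249 -0.74079779  1.21060123]
 [ 0.          0.          0.          1.        ]]
```

View pics/scene0.png

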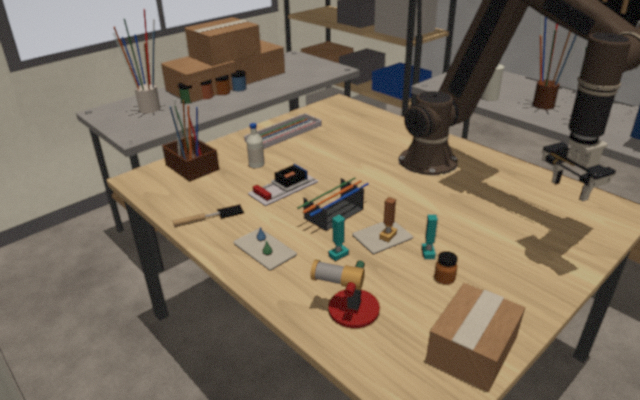

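View pics/side0.png

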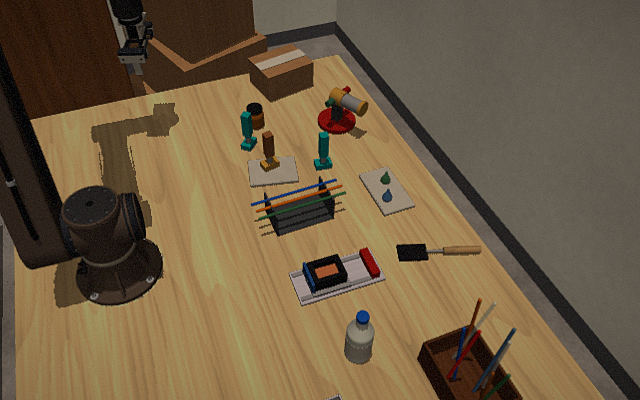

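Scene view: plunger on its pad at about (388,220), rest at (335,205), slide with mould at (285,182), bottle (256,148), jar (446,268). Side view: plunger (268,150), pad (273,170), rods about (300,200), slide (337,278), mould cavity (328,272), red stop (369,263), blue plate (308,276), bottle (359,338).

```bash
cat > h.py <<'E'
import cv2,numpy as np
from scipy.spatial.transform import Rotation as R
def rays(c,px):
    u=cv2.undistortPoints(np.array(px,float).reshape(-1,1,2),c["intrinsics"],np.array(c["D"])).reshape(-1,2)
    return c["pose"][:3,3],np.c_[u,np.ones(len(u))]@c["pose"][:3,:3].T
def cast(c,px,z):
    o,d=rays(c,px); return o+d*((z-o[2])/d[:,2])[:,None]
def blob(c,lo,hi,box,n=1):
    "largest HSV blob in box x0,y0,x1,y1 -> contour pixels"
    hsv=cv2.cvtColor(c["frame"],cv2.COLOR_RGB2HSV); m=cv2.inRange(hsv,np.array(lo),np.array(hi))
    k=np.zeros_like(m);x0,y0,x1,y1=box;k[y0:y1,x0:x1]=m[y0:y1,x0:x1]
    cs=cv2.findContours(k,cv2.RETR_EXTERNAL,cv2.CHAIN_APPROX_NONE)[0]
    return max(cs,key=cv2.contourArea).reshape(-1,2)
def rect(c,cnt,z):
    p=cast(c,cnt,z)[:,:2]; (x,y),(w,h),a=cv2.minAreaRect((p*1000).astype(np.float32))
    if w<h: w,h,a=h,w,a+90
    return np.round([x,y,w,h,(a+90)%180-90],1)
def goto(s,tgt,yaw=None):
    "shift in tool axes (mm) from state s to world target (m); for down tool, world yaw of tool y axis in deg, and twist to have it at yaw (mod 180)"
    M=R.from_euler("xyz",s["eef_rot"],degrees=True).as_matrix()
    d=M.T@(np.array(tgt)-s["tcp_pos"])*1000
    ya=np.degrees(np.arctan2(M[1,1],M[0,1]))
    tw=None if yaw is None else ((ya-yaw)+90)%180-90   # tool x is down: +twist turns yaw negative
    return d.round(1),round(ya,1),tw
E
python3 - <<'E'
from plant import r
from h import *
c=r.capture("side");s=r.capture("scene")
def show(n,f):
    try: print(n,f())
    except Exception as e: print(n,e)
show("pad side",lambda:rect(c,blob(c,(0,0,90),(40,75,255),(245,150,302,192)),.012))
show("pad scene",lambda:rect(s,blob(s,(0,0,110),(40,75,255),(350,218,414,255)),.012))
show("slide side",lambda:rect(c,blob(c,(0,0,80),(180,70,255),(285,245,390,308)),.010))
show("red side",lambda:rect(c,blob(c,(0,150,60),(8,255,255),(350,240,390,285)),.036))
show("blue side",lambda:rect(c,blob(c,(100,100,30),(125,255,255),(295,255,322,295)),.060))
show("cavity side",lambda:rect(c,blob(c,(0,80,90),(25,255,255),(312,258,345,286)),.036))
show("handle",lambda:rect(c,blob(c,(0,80,20),(13,255,150),(260,128,276,158)),.152))
print("handle top/foot side",cast(c,[(268,133)],.152),cast(c,[(270,167)],.014))
print("handle top scene",cast(s,[(389,199)],.152))
print("jar",cast(c,[(255,106)],.08)," bottle cap",cast(c,[(362,316)],.18))
print("rods",cast(c,[(252,204),(336,180),(258,211),(341,187),(261,221),(345,196)],.075))
print("decoy tops",cast(c,[(247,113),(323,133)],.145))
f=c["frame"][115:305,235:395,::-1]; cv2.imwrite("pics/crop.png",cv2.resize(f,None,fx=3.1,fy=3.1,interpolation=cv2.INTER_CUBIC))
E
```

```text
pad side [528.2 214.1 158.5 120.9 -12.5]
pad scene [531.7 222.1 165.9 127.4 -12.6]
slide side [ 562.5 -247.1  250.1  113.6   -1.5]
red side [ 659.8 -248.5   89.4   23.7   87.2]
blue side [ 474.3 -253.6   96.4   15.1   87.4]
cavity side [ 533.5 -235.3   59.9   32.8   -2.3]
handle [513.5 191.6 120.4  32.9  75.5]
handle top/foot side [[0.52929393 0.23967143 0.152     ]] [[0.52503381 0.22885952 0.014     ]]
handle top scene [[0.52601007 0.23532048 0.152     ]]
jar [[0.55572745 0.47828622 0.08      ]]  bottle cap [[ 0.51862824 -0.46864329  0.18      ]]
rods [[ 0.40815141  0.03784589  0.075     ]
 [ 0.68043443  0.03968241  0.075     ]
 [ 0.41638259  0.00519167  0.075     ]
 [ 0.6827807   0.00659966  0.075     ]
 [ 0.41286115 -0.03434008  0.075     ]
 [ 0.67887114 -0.03209635  0.075     ]]
decoy tops [[0.49868698 0.36884164 0.145     ]
 [0.69497413 0.18511981 0.145     ]]
```

View pics/crop.png

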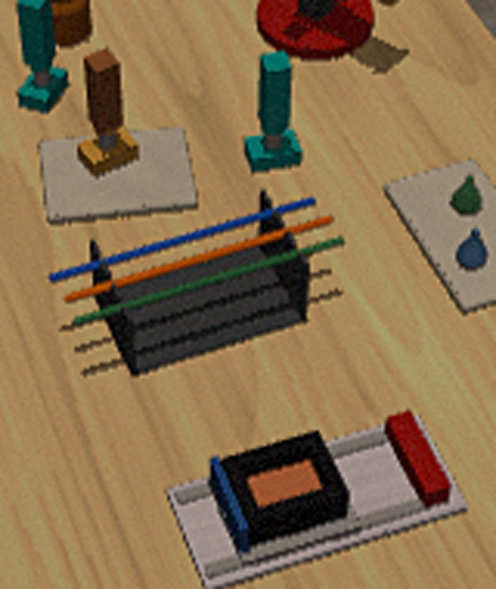

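Crop: plunger upright near the left rear of the pad, rods lying along x in the rest near y≈0, mould roughly mid-slide with the blue plate towards the robot. Coarse poses suffice to move; first to above the plunger for a wrist look.

Run:
```python
from plant import r
from h import *
s=r.get_state();M=R.from_euler("xyz",s["eef_rot"],degrees=True).as_matrix();print(M.round(3))
print(goto(s,(.46,.30,.25),-12.5+90),goto(s,(.46,.30,.25),88))
c=r.capture("wrist");P=c["pose"];print((M.T@(P[:3,3]-s["tcp_pos"])).round(3),(M.T@P[:3,:3]).round(2),c["intrinsics"][0,0])
```

```text
[[-0.    -0.323 -0.946]
 [-0.001 -0.946  0.323]
 [-1.     0.001 -0.   ]]
(array([  -6.7,  242.3, -338.5]), np.float64(-108.8), np.float64(-6.342200888756281)) (array([  -6.7,  242.3, -338.5]), np.float64(-108.8), np.float64(-16.84220088875628))
[-0.14  -0.    -0.077] [[-0.   -0.28  0.96]
 [ 1.   -0.    0.  ]
 [ 0.    0.96  0.28]] 293.7832212992491
```

```bash
python3 -m jog '{"fingers":[1,1,1,1,1],"dp":[[-1,25,-34],[-2,50,-68],[-3,75,-102],[-4,100,-136],[-4,121,-169]],"twist":[0,0,0,0,0]}'
python3 -m jog '{"fingers":[0.5,0,0,0,0],"dp":[[-1,25,-34],[-2,50,-68],[-3,75,-102],[-4,100,-136],[-4,121,-169]],"twist":[-4,-8,-12,-17,-17]}'
python3 - <<'E'
from plant import r
from h import *
s=r.get_state()
c=r.capture("wrist");cv2.imwrite("pics/w1.png",c["frame"][:,:,::-1])
print(s["tcp_pos"],goto(s,(.43,-.25,.25),88),goto(s,(.50,0,.25)))
E
```

```text
time_s: 0.75
tcp_pos: [0.3394, 0.4679, 0.2475]
eef_rot: [97.4, 90.0, -101.5]
contact_force: [0.9, 0.2, 0.2]
gripper_width: 0.0879
time_s: 1.25
tcp_pos: [0.461, 0.2971, 0.2521]
eef_rot: [-151.8, 90.0, 26.5]
contact_force: [0.2, 0.6, 0.1]
gripper_width: 0.0534
[0.46098882 0.29707169 0.25205142] (array([  1.9, 547.7,  15.2]), np.float64(-91.7), np.float64(0.34381720435112584)) (array([  2. , 295.8, -47.6]), np.float64(-91.7), None)
```

View pics/w1.png

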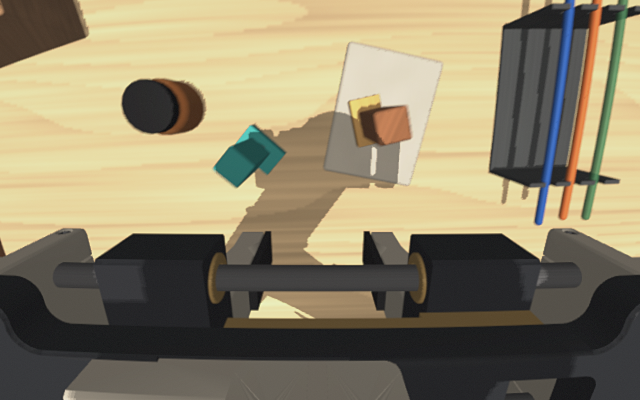

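Wrist view: plunger handle top at about (393,125), foot edge (365,118), pad corners (349,42),(441,62),(409,185),(324,169); teal look-alike (248,155), jar (150,105), rods at right. Now on to the slide.

```bash
python3 -m jog '{"fingers":[0,0,0,0,0],"dp":[[0,48,1],[0,96,2],[0,144,3],[0,192,4],[0,240,5]],"twist":[0,0,0,0,0]}'
python3 -m jog '{"fingers":[0,0,0,0,0],"dp":[[0,48,1],[0,96,2],[0,144,3],[0,192,4],[0,240,5]],"twist":[0,0,0,0,0]}'
python3 -m jog '{"fingers":[0,0,0,0,0],"dp":[[0,25,2],[0,50,4],[0,70,6],[0,70,6],[0,70,6]],"twist":[0,0,0,0,0]}'
python3 - <<'E'
from plant import r
from h import *
s=r.get_state()
c=r.capture("wrist");cv2.imwrite("pics/w2.png",c["frame"][:,:,::-1]);np.savez("w2.npz",**c)
for n,lo,hi,z in(("red",(0,150,60),(8,255,255),.036),("blue",(100,100,30),(125,255,255),.06),("cav",(5,100,90),(20,255,255),.036),("slide",(0,0,120),(180,45,255),.012)):
    try:
        b=blob(c,lo,hi,(150,0,500,225));print(n,rect(c,b,z),b.min(0),b.max(0))
    except Exception as e: print(n,e)
print(s["tcp_pos"],s["eef_rot"],s["contact_force"])
E
```

```text
time_s: 1.8
tcp_pos: [0.4497, 0.0524, 0.2525]
eef_rot: [137.2, 89.9, -44.7]
contact_force: [0.6, 0.0, -0.1]
gripper_width: 0.0093
time_s: 2.3
tcp_pos: [0.4364, -0.1892, 0.2531]
eef_rot: [156.6, 89.9, -25.3]
contact_force: [2.3, -0.2, -0.3]
gripper_width: 0.0007
time_s: 2.8
tcp_pos: [0.4279, -0.2592, 0.253]
eef_rot: [157.6, 89.9, -24.3]
contact_force: [0.5, 0.1, 0.1]
gripper_width: 0.0005
red max() iterable argument is empty
blue [ 477.9 -243.4   77.4    9.    88.9] [267 132] [336 141]
cav [ 528.7 -244.6   66.1   47.5   -0.7] [281  59] [322 120]
slide [ 534.1 -245.1  193.9  108.4   -1.3] [255   0] [347 165]
[ 0.4279102  -0.25919137  0.25299356] [157.6314518   89.88663683 -24.3013731 ] [0.46193985 0.08921559 0.09445542]
```

View pics/w2.png

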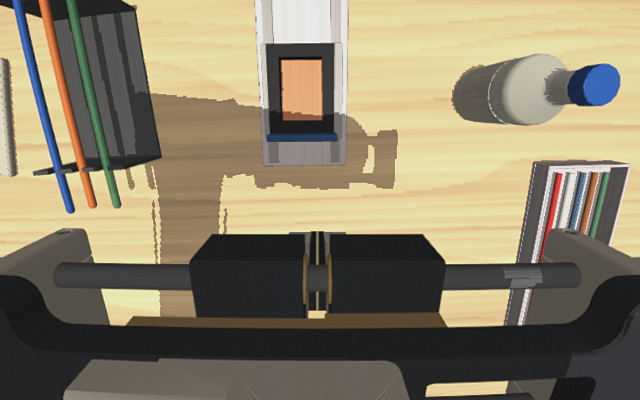

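Wrist view 2: mould cavity centred (301,89), blue plate (302,137), slide clear in front of it (to row 165), bottle far right at (590,85). The gripper can come down between slide end and plate.

Run:
```python
from plant import r
from h import *
s=r.get_state();print(goto(s,(.440,-.2425,.052),88.8))
```

```text
(array([201.1, -16.8, -11. ]), np.float64(-91.9), np.float64(-0.6787064594587946))
```

```bash
python3 -m jog '{"fingers":[0,0,0,0,0],"dp":[[30,-10,-6],[70,-17,-11],[110,-17,-11],[150,-17,-11],[170,-17,-11]],"twist":[-0.7,-0.7,-0.7,-0.7,-0.7]}'
python3 -m jog '{"fingers":[0,0,0,0,0],"dp":[[15,0,0],[31,0,0],[31,0,0],[31,0,0],[31,0,0]],"twist":[0,0,0,0,0]}'
python3 - <<'E'
from plant import r
from h import *
s=r.get_state();print(goto(s,(.440,-.2425,.052),88.8),s["eef_rot"])
E
```

```text
time_s: 3.35
tcp_pos: [0.4385, -0.2408, 0.0803]
eef_rot: [-3.6, 89.9, 175.3]
contact_force: [0.0, -0.4, 0.3]
gripper_width: 0.0005
time_s: 3.85
tcp_pos: [0.4393, -0.2406, 0.0503]
eef_rot: [133.4, 90.0, -47.7]
contact_force: [0.7, 0.7, 0.2]
gripper_width: 0.0004
(array([-1.7,  1.9, -0.7]), np.float64(-91.1), np.float64(0.13486146783111508)) [133.3706323   89.98415091 -47.69450514]
```

```bash
python3 -m jog '{"fingers":[0,0,0,0,0],"dp":[[0,1,-6],[0,1,-12],[0,1,-18],[0,1,-24],[0,1,-30]],"twist":[0,0,0,0,0]}'
python3 -m jog '{"fingers":[0,0,0,0,0],"dp":[[0,0,-6],[0,0,-12],[0,0,-18],[0,0,-24],[0,0,-30]],"twist":[0,0,0,0,0]}'
python3 -m jog '{"fingers":[0,0,0,0,0],"dp":[[0,0,-4],[0,0,-8],[0,0,-12],[0,0,-16],[0,0,-20]],"twist":[0,0,0,0,0]}'
```

```text
time_s: 4.35
tcp_pos: [0.4685, -0.2421, 0.0501]
eef_rot: [-1.9, 89.9, 177.0]
contact_force: [-4.8, -0.4, 3.1]
gripper_width: 0.0003
time_s: 4.85
tcp_pos: [0.4987, -0.2429, 0.0498]
eef_rot: [-0.3, 89.8, 178.6]
contact_force: [-5.2, -1.6, 0.9]
gripper_width: 0.0005
time_s: 5.35
tcp_pos: [0.519, -0.2434, 0.0498]
eef_rot: [2.5, 89.8, -178.6]
contact_force: [-4.1, -2.7, 1.8]
gripper_width: 0.0004
```

```bash
python3 -m jog '{"fingers":[0,0,0,0,0],"dp":[[0,0,-2],[0,0,-4],[0,0,-6],[0,0,-8],[0,0,-10]],"twist":[0,0,0,0,0]}'
python3 - <<'E'
from plant import r
from h import *
c=r.capture("wrist")
for n,lo,hi,z in(("red",(0,150,60),(8,255,255),.036),("cav",(5,100,90),(20,255,255),.036)):
    try:
        b=blob(c,lo,hi,(150,0,500,225));print(n,rect(c,b,z),b.min(0),b.max(0))
    except Exception as e: print(n,e)
E
```

```text
time_s: 5.85
tcp_pos: [0.525, -0.2434, 0.0495]
eef_rot: [-3.9, 89.4, 174.9]
contact_force: [-18.0, -0.4, 15.6]
gripper_width: 0.0004
red [ 648.1 -247.7   87.5    7.4   88.9] [227   0] [416  17]
cav [ 592.4 -246.4   66.1   46.7   -1.2] [274  60] [369 192]
```

```bash
python3 -m jog '{"fingers":[0,0,0,0,0],"dp":[[0,0,-2],[0,0,-3],[0,0,-4],[0,0,-5],[0,0,-5]],"twist":[0,0,0,0,0]}'
python3 -c "
from plant import r
print(r.get_state()['contact_force'])"
```

```text
time_s: 6.4
tcp_pos: [0.5249, -0.2433, 0.049]
eef_rot: [-5.2, 88.9, 173.6]
contact_force: [-17.6, -0.8, 14.4]
gripper_width: 0.0004
[-17.57842132  -0.79332648  14.37559706]
```

The stop is reached: no advance at 18 N. Back off, rise and look at the mould.

```bash
python3 -m jog '{"fingers":[0,0,0,0,0],"dp":[[0,0,10],[0,0,20],[0,0,35],[0,0,35],[0,0,35]],"twist":[0,0,0,0,0]}'
python3 -m jog '{"fingers":[0,0,0,0,0],"dp":[[-30,0,0],[-75,0,0],[-120,0,0],[-170,0,0],[-205,0,0]],"twist":[0,0,0,0,0]}'
python3 -m jog '{"fingers":[0,0,0,0,0],"dp":[[0,0,0],[0,0,0],[0,0,0],[0,0,0],[0,0,0]],"twist":[0,0,0,0,0]}'
python3 - <<'E'
from plant import r
from h import *
c=r.capture("wrist");s=r.get_state()
for n,lo,hi,z in(("red",(0,150,60),(8,255,255),.036),("blue",(100,100,30),(125,255,255),.06),("cav",(5,100,90),(20,255,255),.036),("slide",(0,0,120),(180,45,255),.012)):
    try:
        b=blob(c,lo,hi,(150,0,500,225));print(n,rect(c,b,z),b.min(0),b.max(0))
    except Exception as e: print(n,e)
print(s["tcp_pos"],s["eef_rot"],s["contact_force"],goto(s,(.45,.23,.28),77.5))
E
```

```text
time_s: 6.9
tcp_pos: [0.4908, -0.2425, 0.0502]
eef_rot: [-4.9, 89.0, 173.9]
contact_force: [0.1, 0.4, 0.6]
gripper_width: 0.0008
time_s: 7.4
tcp_pos: [0.4961, -0.2432, 0.2593]
eef_rot: [-1.2, 89.3, 177.6]
contact_force: [0.3, 0.3, -0.1]
gripper_width: 0.0009
time_s: 7.9
tcp_pos: [0.4957, -0.2431, 0.2579]
eef_rot: [-2.4, 89.2, 176.4]
contact_force: [0.3, 0.1, 0.4]
gripper_width: 0.0004
red [ 656.4 -248.3   86.8   25.3   88.2] [280  17] [358  42]
blue [ 541.1 -244.9   77.2    9.    88.8] [284 133] [352 141]
cav [ 592.3 -246.3   66.5   47.3   -2.1] [298  60] [339 120]
slide [ 561.  -245.4  246.7  108.7   -1.4] [273   9] [365 209]
[ 0.49586529 -0.24308053  0.25815639] [ -2.06213514  89.17541753 176.77773481] [-0.32408973 -0.53746819 -0.54328628] (array([ -20.8, -472.1,   55.7]), np.float64(-91.2), np.float64(11.339656582007478))
```

```bash
python3 -m jog '{"fingers":[0,0,0,0,0],"dp":[[-10,-48,5],[-20,-96,11],[-20,-144,17],[-20,-190,22],[-20,-236,28]],"twist":[0,0,0,0,0]}'
python3 -m jog '{"fingers":[1,1,1,1,1],"dp":[[0,-48,5],[0,-96,11],[0,-144,17],[0,-190,22],[0,-236,28]],"twist":[2,4,6,9,11.5]}'
python3 -m jog '{"fingers":[1,1,1,1,1],"dp":[[0,0,0],[0,0,0],[0,0,0],[0,0,0],[0,0,0]],"twist":[0,0,0,0,0]}'
python3 - <<'E'
from plant import r
from h import *
c=r.capture("wrist");s=r.get_state();np.savez("w3.npz",**c)
cv2.imwrite("pics/w3.png",c["frame"][:,:,::-1])
for n,lo,hi,z in(("handle",(3,80,40),(14,255,255),.152),("foot",(17,120,50),(30,255,255),.034),("pad",(0,0,90),(40,60,255),.012)):
    try:
        b=blob(c,lo,hi,(150,0,500,225));print(n,rect(c,b,z),b.min(0),b.max(0))
    except Exception as e: print(n,e)
print(s["tcp_pos"],s["eef_rot"],s["contact_force"])
E
```

```text
time_s: 8.45
tcp_pos: [0.4724, -0.0049, 0.2785]
eef_rot: [-1.9, 89.2, 177.0]
contact_force: [0.9, 0.2, 0.6]
gripper_width: -0.0
time_s: 8.95
tcp_pos: [0.4486, 0.2335, 0.2788]
eef_rot: [10.5, 89.2, 177.8]
contact_force: [0.6, 0.3, 0.3]
gripper_width: 0.0345
time_s: 9.45
tcp_pos: [0.4489, 0.2325, 0.279]
eef_rot: [9.7, 89.2, 176.9]
contact_force: [0.6, -0.1, 0.2]
gripper_width: 0.0753
handle [524.  234.8  28.7  27.  -79. ] [275  94] [314 133]
foot [523.9 235.   54.2  34.4  11.8] [280  86] [321 136]
pad [526.7 215.4 157.5 117.9 -12.6] [270  41] [362 164]
[0.44886386 0.23259319 0.27901612] [  9.39123225  89.18296959 176.54466119] [-0.66913517 -0.18112424 -0.32585104]
```

View pics/w3.png

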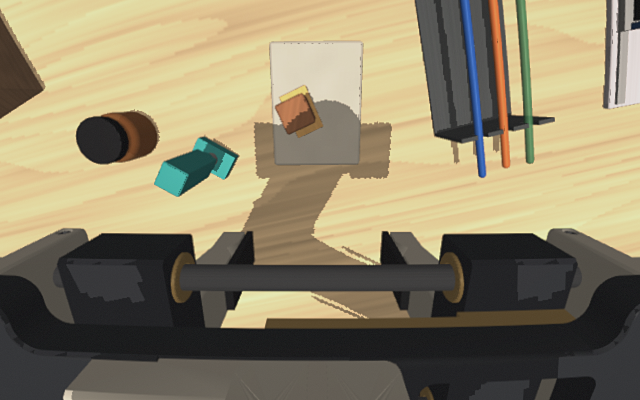

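Wrist view 3: plunger handle top (294,113), foot (300,110) turned ~11.5° against world, i.e. skewed on the pad; rods (480,85 and on) and jar (115,135) clear.

Run:
```python
from plant import r
from h import *
s=r.get_state();print(goto(s,(.524,.2348,.200),101.4),goto(s,(.524,.2348,.122)))
```

```text
(array([ 77.9, -19. , -73.9]), np.float64(-102.8), np.float64(-24.245633258053942)) (array([155.9, -19.2, -75. ]), np.float64(-102.8), None)
```

```bash
python3 -m jog '{"fingers":[1,1,1,1,1],"dp":[[0,-9,-37],[20,-19,-74],[50,-19,-74],[70,-19,-74],[78,-19,-74]],"twist":[-8,-16,-24,-24.2,-24.2]}'
python3 -m jog '{"fingers":[1,1,1,1,1],"dp":[[0,0,0],[0,0,0],[0,0,0],[0,0,0],[0,0,0]],"twist":[0,0,0,0,0]}'
python3 - <<'E'
from plant import r
from h import *
s=r.get_state();print(s["tcp_pos"],s["gripper_width"],goto(s,(.524,.2348,.122),101.4))
E
```

```text
time_s: 10.0
tcp_pos: [0.5235, 0.2333, 0.1975]
eef_rot: [-6.8, 89.0, -175.6]
contact_force: [0.2, 0.6, -0.3]
gripper_width: 0.0877
time_s: 10.5
tcp_pos: [0.5237, 0.2336, 0.1984]
eef_rot: [-9.8, 89.1, -178.6]
contact_force: [0.6, -0.4, 0.4]
gripper_width: 0.0877
[0.52369163 0.23356851 0.19838356] 0.0876985160089411 (array([76.4, -0.9, -1.8]), np.float64(-78.7), np.float64(-0.14183241112644396))
```

```bash
python3 -m jog '{"fingers":[1,1,1,1,1],"dp":[[20,-1,-1],[40,-1,-2],[60,-1,-2],[76,-1,-2],[76,-1,-2]],"twist":[0,0,0,0,0]}'
python3 -m jog '{"fingers":[0.5,0.2,0,0,0],"dp":[[0,0,0],[0,0,0],[0,0,0],[0,0,0],[0,0,0]],"twist":[0,0,0,0,0]}' 40
python3 -m jog '{"fingers":[0,0,0,0,0],"dp":[[0,0,0],[0,0,0],[0,0,0],[0,0,0],[0,0,0]],"twist":[0,0,0,0,0]}'
python3 -m jog '{"fingers":[0,0,0,0,0],"dp":[[-4,0,0],[-8,0,0],[-12,0,0],[-16,0,0],[-20,0,0]],"twist":[0,0,0,0,0]}'
python3 -c "
from plant import r
s=r.get_state();print(s['contact_force'],s['moment'])"
```

```text
time_s: 11.0
tcp_pos: [0.5231, 0.2342, 0.1205]
eef_rot: [-3.8, 88.9, -172.5]
contact_force: [-0.2, -0.3, 0.0]
gripper_width: 0.0878
time_s: 11.5
tcp_pos: [0.5233, 0.2343, 0.121]
eef_rot: [-5.3, 88.9, -174.0]
contact_force: [-1.2, 0.5, 0.0]
gripper_width: 0.053
time_s: 12.0
tcp_pos: [0.5233, 0.2344, 0.121]
eef_rot: [-5.2, 88.9, -174.0]
contact_force: [0.7, 0.9, 0.4]
gripper_width: 0.028
time_s: 12.5
tcp_pos: [0.5236, 0.2344, 0.1414]
eef_rot: [-5.3, 88.9, -174.0]
contact_force: [0.1, -0.2, -4.3]
gripper_width: 0.0281
[ 0.10434015 -0.20815841 -4.29720096] [-0.05970223 -0.06785014 -0.04701888]
```

Gripped (28 mm, 4.3 N). Lift and carry over.

```bash
python3 -m jog '{"fingers":[0,0,0,0,0],"dp":[[-25,0,0],[-55,0,0],[-90,0,0],[-120,0,0],[-140,0,0]],"twist":[0,0,0,0,0]}'
python3 - <<'E'
from plant import r
from h import *
s=r.get_state();print(s["tcp_pos"],s["contact_force"],goto(s,(.592,-.2463,.28),88.6))
c=r.capture("wrist");
for n,lo,hi,z in(("foot",(17,120,50),(30,255,255),.034),):
  b=blob(c,lo,hi,(0,0,640,400));print(b.min(0),b.max(0))
E
```

```text
time_s: 13.0
tcp_pos: [0.5267, 0.2349, 0.2843]
eef_rot: [-10.8, 89.1, -179.6]
contact_force: [-0.1, -0.1, -3.8]
gripper_width: 0.028
[0.52672024 0.23486799 0.28432846] [-0.13377223 -0.08620811 -3.79613256] (array([  3.4, 484.7,  29.8]), np.float64(-78.7), np.float64(12.65284418447942))
[177 312] [495 327]
```

```bash
python3 -m jog '{"fingers":[0,0,0,0,0],"dp":[[0,15,1],[0,40,2],[0,75,4],[0,110,7],[0,145,9]],"twist":[0,0,0,0,0]}'
python3 -m jog '{"fingers":[0,0,0,0,0],"dp":[[0,36,2],[0,72,4],[0,108,6],[0,144,8],[0,180,11]],"twist":[0,0,0,0,0]}'
python3 -m jog '{"fingers":[0,0,0,0,0],"dp":[[0,35,2],[0,65,4],[0,100,6],[0,130,8],[0,150,9]],"twist":[3,6,9,12,12.7]}'
python3 - <<'E'
from plant import r
from h import *
s=r.get_state();print(s["tcp_pos"],s["contact_force"],s["gripper_width"],goto(s,(.592,-.2463,.23),88.6))
E
```

```text
time_s: 13.55
tcp_pos: [0.5466, 0.0894, 0.2856]
eef_rot: [-15.4, 89.2, 175.9]
contact_force: [1.0, 0.1, -3.9]
gripper_width: 0.0278
time_s: 14.05
tcp_pos: [0.5702, -0.0913, 0.2837]
eef_rot: [-14.9, 89.1, 176.4]
contact_force: [0.9, 0.8, -3.2]
gripper_width: 0.0278
time_s: 14.55
tcp_pos: [0.5896, -0.2425, 0.2815]
eef_rot: [-2.6, 89.0, 175.8]
contact_force: [-0.2, 0.3, -3.5]
gripper_width: 0.0278
[ 0.58964158 -0.24253597  0.2815268 ] [-0.24064006  0.31555347 -3.46222479] 0.027766166616703246 (array([51.5,  3.7, -3.4]), np.float64(-91.6), np.float64(-0.21966293587286145))
```

Lower to about 30 mm above the mould, then look.

```bash
python3 -m jog '{"fingers":[0,0,0,0,0],"dp":[[10,2,-2],[25,4,-3],[40,4,-3],[60,4,-3],[80,4,-3]],"twist":[0,0,0,0,0]}'
python3 -m jog '{"fingers":[0,0,0,0,0],"dp":[[0,0,0],[0,0,0],[0,0,0],[0,0,0],[0,0,0]],"twist":[0,0,0,0,0]}'
python3 - <<'E'
from plant import r
from h import *
s=r.get_state();print(s["tcp_pos"],s["eef_rot"],s["contact_force"],s["gripper_width"],goto(s,(.592,-.2463,.179),88.6))
a=[]
for n,(x0,y0) in(("side",(280,180)),("scene",(230,110)),):
    c=r.capture(n);np.savez(n+"4.npz",**c);a.append(cv2.resize(c["frame"][y0:y0+120,x0:x0+110,::-1],None,fx=3.6,fy=4.0*.9,interpolation=cv2.INTER_CUBIC))
w=r.capture("wrist");np.savez("w4.npz",**w)
cv2.imwrite("pics/v4.png",np.hstack(a))
E
```

```text
time_s: 15.05
tcp_pos: [0.59, -0.2461, 0.1993]
eef_rot: [-4.4, 88.9, 174.0]
contact_force: [0.6, -1.5, -3.9]
gripper_width: 0.0276
time_s: 15.55
tcp_pos: [0.5904, -0.2461, 0.2002]
eef_rot: [-4.3, 88.9, 174.1]
contact_force: [-0.3, -0.3, -3.1]
gripper_width: 0.0276
[ 0.59042619 -0.24613731  0.20023787] [ -4.25342838  88.947419   174.14190759] [-0.32930973 -0.32924168 -3.07685912] 0.027601939533059613 (array([21.2,  0.1, -2. ]), np.float64(-91.6), np.float64(-0.2053791354641703))
```

View pics/v4.png

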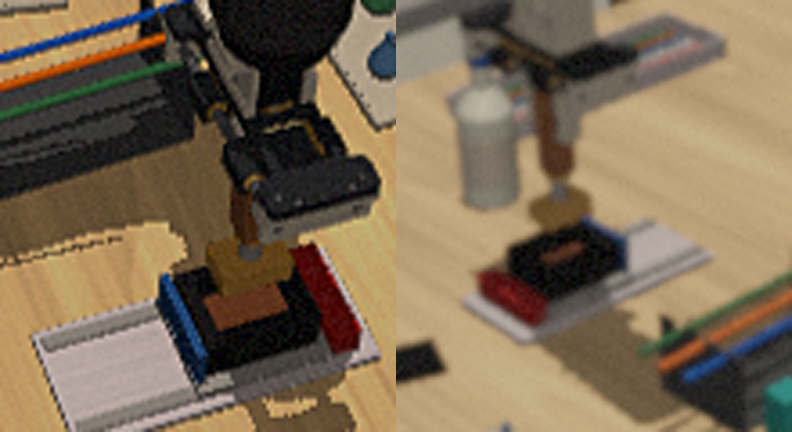

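Both views show the plunger upright above the mould, foot at about side px (349,254), long side along the cavity, nothing else disturbed. Quick numeric check of the foot's outline against the expected one, in both views.

Run:
```python
from h import *
def proj(c,P):
    T=np.linalg.inv(c["pose"]);return cv2.projectPoints(np.array(P,float),cv2.Rodrigues(T[:3,:3])[0],T[:3,3],c["intrinsics"],np.array(c["D"]))[0].reshape(-1,2)
def box(cx,cy,lx,ly,z0,z1,a):
    a=np.radians(a);return [(cx+x*np.cos(a)-y*np.sin(a),cy+x*np.sin(a)+y*np.cos(a),z) for x in(-lx/2,lx/2) for y in(-ly/2,ly/2) for z in(z0,z1)]
for n,b in(("side",(325,235,370,270)),("scene",(260,160,290,176))):
    c=np.load(n+"4.npz"); 
    m=blob(c,(14,90,25),(30,255,255),b) 
    q=proj(c,box(.5911,-.2457,.056,.036,.091,.113,-1.5))
    print(n,m.min(0),m.max(0)+1,(m.min(0)+m.max(0)+1)/2,"pred",q.min(0).round(1),q.max(0).round(1),((q.min(0)+q.max(0))/2).round(1))
    k=blob(c,(3,90,40),(13,255,255),(325,255,365,275) if n=="side" else (255,170,300,190))
    f=proj(c,box(.5923,-.2463,.066,.046,.036,.036,-1.4));print(" cav",m.shape,k.min(0),k.max(0)+1,f.min(0).round(1),f.max(0).round(1))
    u=proj(c,box(.5923-.0535,-.2463+.001,.005,.08,.06,.06,-1.4));h=blob(c,(100,100,30),(125,255,255),(315,250,345,290) if n=="side" else (282,160,300,188));print(" plate",h.min(0),h.max(0)+1,u.min(0).round(1),u.max(0).round(1))
```

```text
side [325 235] [370 263] [347.5 249. ] pred [335.9 242.3] [360.9 263.2] [348.4 252.7]
 cav (143, 2) [336 259] [360 272] [333.1 257.2] [361.6 276.8]
 plate [324 256] [338 286] [323.5 255.9] [336.1 279.4]
scene [260 160] [290 176] [275. 168.] pred [265.3 159.7] [284.1 173.6] [274.7 166.7]
 cav (100, 2) [270 177] [282 184] [264.6 177. ] [286.4 187.9]
 plate [286 174] [293 184] [279.4 167.8] [293.8 175.9]
```

```bash
python3 -m jog '{"fingers":[0,0,0,0,0],"dp":[[4,0,-0.5],[8,0,-1],[12,0,-1.5],[16,0,-1.5],[21,0,-1.5]],"twist":[0,0,0,0,0]}'
python3 -m jog '{"fingers":[0,0,0,0,0],"dp":[[0,0,0],[0,0,0],[0,0,0],[0,0,0],[0,0,0]],"twist":[0,0,0,0,0]}'
python3 - <<'E'
from plant import r
from h import *
s=r.get_state();print(s["tcp_pos"],s["contact_force"],s["gripper_width"],goto(s,(.5915,-.2463,.179),88.6))
c=r.capture("side");a=cv2.resize(c["frame"][215:310,285:400,::-1],None,fx=6,fy=6,interpolation=cv2.INTER_CUBIC);cv2.imwrite("pics/v5.png",a)
E
```

```text
time_s: 16.2
tcp_pos: [0.5912, -0.2462, 0.1782]
eef_rot: [-4.3, 88.9, 174.0]
contact_force: [-0.3, 0.8, -3.5]
gripper_width: 0.0277
time_s: 16.7
tcp_pos: [0.5913, -0.2462, 0.1784]
eef_rot: [-4.3, 88.9, 174.1]
contact_force: [0.2, 0.1, -2.7]
gripper_width: 0.0278
[ 0.59134048 -0.24615522  0.17843697] [ 0.24884482  0.08632643 -2.7175771 ] 0.027845732193740102 (array([-0.6,  0.1, -0.2]), np.float64(-91.6), np.float64(-0.21165419153786047))
```

View pics/v5.png

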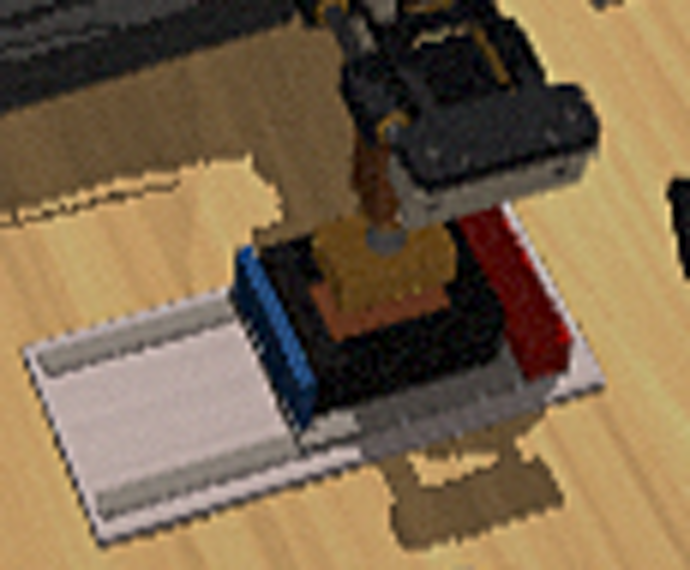

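View: foot over the cavity, bottom edge corners at px about (342.5,267) and (361,261.3), mould up against the red stop. One last numeric check of height and force.

```bash
python3 -m jog '{"fingers":[0,0,0,0,0],"dp":[[-0.6,0,0],[-0.6,0,0],[-0.6,0,0],[-0.6,0,0],[-0.6,0,0]],"twist":[0,0,0,0,0]}'
python3 - <<'E'
from plant import r
from h import *
c=r.capture("side")
for i in range(3): r.capture("wrist"); s=r.get_state(); print(s["tcp_pos"],s["contact_force"])
T=np.linalg.inv(c["pose"]);a=np.radians(-1.4)
for z in(.062,.070):
    P=[(.5922+x*np.cos(a)-y*np.sin(a),-.2462+x*np.sin(a)+y*np.cos(a),z) for x,y in((-.028,-.018),(.028,-.018))]
    print(z,cv2.projectPoints(np.array(P),cv2.Rodrigues(T[:3,:3])[0],T[:3,3],c["intrinsics"],np.array(c["D"]))[0].reshape(-1,2))
E
```

```text
time_s: 17.25
tcp_pos: [0.5914, -0.2462, 0.179]
eef_rot: [-4.2, 88.9, 174.2]
contact_force: [-0.6, -0.0, -4.6]
gripper_width: 0.0281
[ 0.59131705 -0.24617109  0.17900582] [-0.42219199  0.1178735  -2.51880805]
[ 0.59132637 -0.24615588  0.17899217] [ 0.53999314 -0.92240278 -3.7247998 ]
[ 0.59134965 -0.24615768  0.17903397] [ 0.13771811  0.77047739 -3.66404609]
0.062 [[340.856596   269.42996601]
 [359.86274219 263.61554142]]
0.07 [[341.01199292 267.72774485]
 [360.09773425 261.9050974 ]]
```

```bash
python3 -c "
from plant import r
print(r.close_job())"
```

```text
the job is handed in; nothing more can be done
None
```

I pushed the mould home, carried the plunger across, and handed the job in at about 17.5 s with the plunger held over the cavity.

- **Mould:** It slid about 63 mm at about 5 N. It then stopped dead against the red stop at about 18 N, with no further movement on a second push. I did not read the carriage position directly, so "fully home" rests on that force and the pictures.
- **Plunger:** I gripped it by the wooden handle at 40 N and carried it about 0.1 m above the glass rods. The pictures I took show no sign of the rods or bottle being disturbed. The jar was out of frame in the last ones, and nothing went near it.
- **Final hold:** The plunger's underside is about 10 mm above the mould rim. The tool sat within 1 mm and 0.3° of my estimate of the cavity's position and angle. The arm was steady, and the only load was the plunger's weight, reading 2.5 to 4.6 N with noise.

**Small disagreements:**
- The side camera put the foot about 1 to 1.5 mm off the expected position, which is within the camera calibration.
- The tool showed about a 1° tilt, but it was the same at the grasp and at the hold, so the plunger should still be upright.
- The colour masks for the foot in the side and scene views picked up bench wood, so I used the corner pixels I read off by eye.

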